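# Slide a brass lock plate out over the end of the ledge

### The arm

A 6-joint arm with a two-finger parallel gripper is mounted at the origin on the work surface. World frame = base frame: x ahead of the robot, y to its left, z up, the work surface at z = 0. Lengths are in m, angles in rad, forces in N, time in s.
With the tool pointing down it reaches from about 0.35 to 0.725 m from the base axis. Payload 6 kg.
Tool frame: the origin (TCP) lies at the very end of the fingers, on their centre line; the grasp point (between the pads) lies 19 mm behind it; z points along the fingers, x is the direction in which the jaws open and shut, and the axes are right-handed (so a half turn about z gives the same grasp; the last joint's range is limited). The gripper opens to 85 mm and grips with 20 to 120 N. Pads are 22 mm wide; open, the fingers measure 114 mm over their backs; the gripper's body (76 mm by 85 mm) begins 54 mm behind the grasp point. The pads swing forward as they close: fully open they stand 13 mm farther back than shut.
Start: joints at [-0.894, 0.04, 0.085, 0, -1.615, -0.334], TCP at [0.202, -0.565, 0.231] pointing down, gripper open.
Joint ranges: [-2.56, 2.56], [-1.29, 2.01], [-1.08, 1.49], [-3.29, 1.98], [-2.81, -0.18], [-2.99, 2.99]. Speed limits (rad/s): [2.57, 2.57, 3.01, 3.14, 3.14, 3.14].

### API

Orientations are given as a unit quaternion [w, x, y, z].
In Python, from bench import env, read_camera, camera_params gives the robot as it stands. The module is installed in compiled form; this text tells all that it offers.
- The arm moves only by the tool move_arm, never from a script. Its argument "commands" is a list of rows, each a list of 5 numbers: the finger opening in cm, from 0 to 8.54, then the shift along the tool's x, y, z in cm, then the turn about the tool's z in rad. In form: [[hand, x, y, z, roll], ...]. A call has 1 to 5 rows; each row shifts and turns the commanded pose from where the row before left it, along the tool's axes as they then stand; what a row does not reach is not made up. A row lasts 1/8 s, in which the tool goes at most 62.5 mm and 10.7 degrees, less where a joint would pass 70% of its speed; a pose out of reach is approached as far as the arm can. A call with a gripper value outside its range is refused whole. The fingers move at their own pace and stop on an object; the grip force is fixed at half the most. Time passes only in rows, so rows that do not move let the fingers close. It gives the time, the measured TCP pose, the force and the opening at its end, in the units of the state.
- env.get_state(): the state, without advancing time (a new reading comes with each control period).
- read_camera(name): name is "side" or "top" or "wrist"; returns (picture, depth): 384x512x3 uint8, red, green, blue; 384x512 float32, m along the optical axis (not along the pixel's ray), 0 where there is no reading.
- camera_params(name): a dict with "K" (3x3 intrinsics, pixels), "R" (3x3) and "t" (3): a world point X has camera coordinates R X + t; the wrist camera has in their place "tool_from_camera" (4x4, takes a point from camera to tool coordinates, whose origin is the TCP and whose axes are the tool frame's). Camera axes: x right, y down, z forward; pixel columns grow to the right and rows downward; lengths in m; the calibration is good to about 2 mm. A picture is of the moment at which its call begins: read the wrist's pose just before it. camera_params takes no time and is no camera call.
- env.finish_job(): hands the job in, once; it reports no verdict.
The state is a dict: "time_s": time; "joints": joint angles; "qd": joint speeds; "joint_torque": joint torques, N m; "ee_pos": TCP position; "eef_rot": TCP orientation; "wrist_force": force on the tool from outside, world axes, zero at the start; "wrist_torque": the same for the moment, N m; "width": finger opening in m.
Only numpy, scipy, OpenCV 4.12 (cv2) and the standard library are available. Lean on these libraries where they do the work, as an engineer would, in place of code of your own. Each camera call takes 0.05 s, during which the arm holds its last target. There are 200 camera calls.

### The job

Gently push the brass lock plate back against the ledge's raised lip and along it towards the yellow crate, until about a third of its length sticks out over the end of the ledge and the next worker can take it by its edge. Leave it lying flat and straight along the lip. Only push it with the fingertips, never pinch or lift it, and leave the two lock cylinders standing where they are.

Things in the scene. Friction and masses are not known exactly. Their poses are not given: they have to be found in the camera images.
- brass_plate: Loose flat brass lock plate, 60 mm wide (its x) by 140 mm long (its y) by 5 mm thick, about 0.33 kg, with a 30 mm round hole at its centre and an 8 mm screw hole 55 mm to either side along its length. Origin: centre of its underside. It starts lying flat on the ledge, a little skew, clear of the lip and of both ends. It tips off the ledge when more than half of its length overhangs. Treat it gently: it must never be pushed, pressed or squeezed with more than 35 N.
- ledge: Fixed raised ledge on the bench with a dark sheet-steel top: 240 mm deep (its x), 340 mm long (its y), flat top 80 mm above the bench. Origin: under its centre, at bench height. Along its back (+x) edge, the one away from the robot, the sheet is folded up into a lip 12 mm high and 4 mm thick, whose inner face lies at x = +116 mm in the ledge's frame. Both ends (y = +170 mm and y = -170 mm) are open, without a lip.
- yellow_crate: Fixed yellow open crate with finished brass plates in it, 200 (x) by 150 (y) by 75 mm high, standing on the bench about 90 mm beyond one end of the ledge (left or right end, it varies). The plate is to stick out over this end. Origin: centre of its underside.
- blue_crate: Fixed blue open crate full of lock cylinders, same size, standing beyond the other end of the ledge. Origin: centre of its underside.
- cylinder_a_mid (a point): Loose steel lock cylinder standing upright on the front part of the ledge, 34 mm across its foot, 40 mm high with its tail bar; the point is on its axis, 15 mm above its foot. Leave it alone.
- cylinder_b_mid (a point): Second lock cylinder, the same as the first, standing on the front part of the ledge. Leave it alone.
Mind the look-alikes: they are no part of the job. Of the things that look like the brass_plate, the smallest one is meant.

How it is judged:
By the outcome, as a careful person would: the job done as asked, in the order asked, and still so for the second after the job is handed in, with the robot touching nothing.
It also fails if it takes over 51 s, if anything falls off the work surface, if the arm or the gripper's body presses on something with over 40 N, if the wrist force passes 120 N, or if a joint passes its speed limit or range.

## Working session

There is one attempt and no reset: what is moved stays moved. The work goes in short steps, Python scripts to look and compute and a tool call to move; the robot and the scene stay as the last step left them, time stands still between calls to the robot, and variables do not carry over. Pictures are saved under pics/ and viewed, about 8 in all and at most 12, crops included, and the job is handed in when it is done.

Besides the shell and the picture viewer there is one more tool, called after "Call:" as name([rows], argument=value, ...), one row to a line, values as JSON. move_arm: Moves the arm, as the interface text tells. Its arguments: {"type":"object","properties":{"commands":{"type":"array"}},"required":["commands"]}

```bash
mkdir -p pics
cat > h.py <<'E'
import numpy as np, cv2
from bench import env, read_camera, camera_params
def grab(n,name):
    im,d=read_camera(n); cv2.imwrite(f'pics/{name}.png',im[:,:,::-1]); np.savez(f'pics/{name}.npz',im=im,d=d); return im,d
def ray(n,uv,z):
    p=camera_params(n); K,R,t=map(np.array,(p['K'],p['R'],p['t']))
    uv=np.atleast_2d(uv).astype(float); r=np.c_[uv,np.ones(len(uv))]@np.linalg.inv(K).T@R
    c=-R.T@t; return c+r*((z-c[2])/r[:,2])[:,None]
def cloud(n,d):
    p=camera_params(n); K,R,t=map(np.array,(p['K'],p['R'],p['t']))
    v,u=np.mgrid[:384,:512]; P=np.dstack([u*d,v*d,d])@np.linalg.inv(K).T
    return (P-t)@R
E
python3 - <<'E'
from h import *
a,d=grab('top','top0'); b,_=grab('side','side0')
cv2.imwrite('pics/both.png',cv2.resize(np.vstack([a,b])[:,:,::-1],None,fx=.78,fy=.78))
cv2.imwrite('pics/top0b.png',cv2.resize(a[:,:,::-1],(800,600)))
s=env.get_state(); print(s)
P=cloud('top',d)
print(camera_params('top'))
E
```

```text
{'time_s': 0.1, 'joints': array([-8.94261250e-01,  4.07591185e-02,  8.38991993e-02, -4.10568729e-04,
       -1.61553113e+00, -3.33682102e-01]), 'qd': array([-0.00035831, -0.00111565,  0.00173784,  0.00230309,  0.00148265,
       -0.00012233]), 'joint_torque': array([-5.52715486e-03, -3.69342792e+01,  3.48279905e+01,  6.95191339e+00,
       -4.62564232e-03, -5.50129883e-06]), 'ee_pos': array([ 0.20165646, -0.56476844,  0.2303678 ]), 'eef_rot': array([-7.09510715e-04,  5.76110744e-01,  8.17371233e-01,  4.17660011e-04]), 'wrist_force': array([ 0.31347698, -0.26286184,  0.09289882]), 'wrist_torque': array([0.0302861 , 0.05985053, 0.03574474]), 'width': 0.08502581306485194}
{'K': array([[424.34347849,   0.        , 263.2019324 ],
       [  0.        , 424.34347849, 189.09824465],
       [  0.        ,   0.        ,   1.        ]]), 'R': array([[-0.00842674, -0.99966714, -0.0243846 ],
       [-0.99491034,  0.01083031, -0.10018043],
       [ 0.10041118,  0.0234163 , -0.99467043]]), 't': array([0.04763943, 0.4519554 , 1.37611549])}
```

View pics/top0b.png

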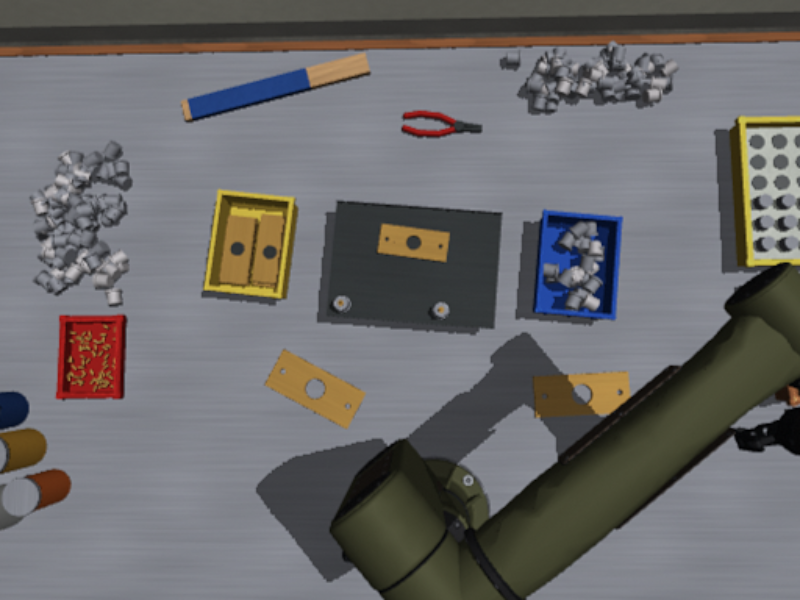

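View pics/side0.png

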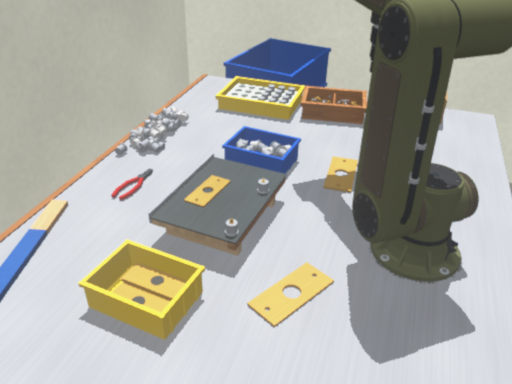

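The top view (800x600) shows several plates that look alike:
- one on the ledge at (414,243)
- bench plates at (315,388) and (582,394), both larger
- two in the yellow crate at (237,248) and (268,250)

The one on the ledge is the smallest and lies on the dark ledge as described. The yellow crate is at image left (+y). The cylinders stand at (342,303) and (440,310). Next I'll measure these and check a crop.

```bash
cat >> h.py <<'E'
def plate(n,im,d,z=0.085,roi=None):
    hsv=cv2.cvtColor(im,cv2.COLOR_RGB2HSV); P=cloud(n,d)
    m=cv2.inRange(hsv,(10,90,90),(28,255,255))
    m[(np.abs(P[:,:,2]-z)>.015)]=0
    if roi is not None:
        k=np.zeros_like(m); k[roi[1]:roi[3],roi[0]:roi[2]]=255; m&=k
    c=max(cv2.findContours(m,cv2.RETR_EXTERNAL,cv2.CHAIN_APPROX_NONE)[0],key=cv2.contourArea)
    W=ray(n,c[:,0],z)[:,:2]; r=cv2.minAreaRect((W*1000).astype(np.float32))
    return r,cv2.boxPoints(r)
E
python3 - <<'E'
from h import *
f=np.load('pics/top0.npz'); im,d=f['im'],f['d']; P=cloud('top',d)
r,b=plate('top',im,d,roi=(205,125,325,212)); print('plate',r,b.round(1).tolist())
hsv=cv2.cvtColor(im,cv2.COLOR_RGB2HSV)
z=P[:,:,2]; roi=np.zeros(z.shape,bool); roi[120:215,200:325]=1
m=((z>.07)&roi&(d>0)).astype(np.uint8)*255
c=max(cv2.findContours(m,cv2.RETR_EXTERNAL,cv2.CHAIN_APPROX_NONE)[0],key=cv2.contourArea)
W=ray('top',c[:,0],.08)[:,:2]*1000; r=cv2.minAreaRect(W.astype(np.float32)); print('ledge',r,cv2.boxPoints(r).round(1).tolist())
print('z ledge',np.median(z[m>0]), 'plate z', z[150:160,250:256].mean())
# cylinders: height
m2=((z>.1)&roi).astype(np.uint8)
n,l,s,ce=cv2.connectedComponentsWithStats(m2)
for i in range(1,n):
    if s[i,4]>15: q=P[l==i]; print('tall',s[i],q.mean(0).round(4),q[:,2].max())
# lip
for u in (215,240,265,290,310):
    col=z[125:140,u]; print(u,(col*1000).round(0).astype(int))
cv2.imwrite('pics/crop.png',cv2.resize(im[115:225,190:335,::-1],None,fx=5,fy=5,interpolation=cv2.INTER_CUBIC))
E
```

```text
plate ((555.9259643554688, 37.469268798828125), (141.39761352539062, 62.204952239990234), 81.45057678222656) [[514.7000122070312, -27.799999237060547], [576.2000122070312, -37.099998474121094], [597.2000122070312, 102.80000305175781], [535.7000122070312, 112.0]]
ledge ((513.5119018554688, 36.03675842285156), (341.8048095703125, 243.20057678222656), 84.89329528808594) [[377.20001220703125, -123.4000015258789], [619.4000244140625, -145.0], [649.7999877929688, 195.39999389648438], [407.6000061035156, 217.10000610351562]]
z ledge 0.0812547691071088 plate z 0.08584538251882053
tall [214 190   9   9  66] [0.4282 0.178  0.1309] 1.4152201475880053
tall [278 194   9   9  65] [ 0.4148 -0.0165  0.1114] 0.12774174939234817
215 [-2  2 97 90 -6  4 -2  0 83 81 82 77 77 85 81]
240 [-3  0  1 -3 97 91 81 77 78 74 82 84 78 78 81]
265 [  5   2  -2   2   0   1 101  87  82  82  76  85  79  79  81]
290 [ 1 -2 -4 -7  6  2  8  6 89 92 84 79 85 86 84]
310 [-1  2  1 -1 -6  1 -1  2 -1 92 94 81 81 82 82]
```

View pics/crop.png

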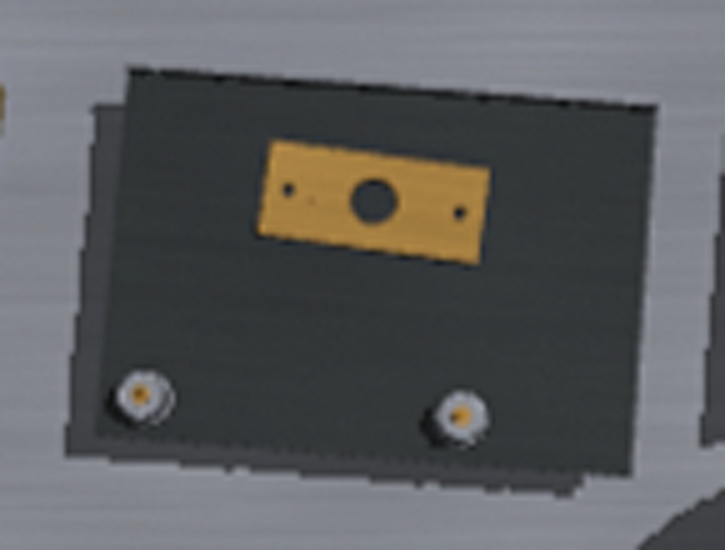

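The crop confirms the ledge plate: at (375,200) in the crop, measured 141x62 mm at z 85.8 mm. In the ledge frame it sits at about (42, 5) mm, with a yaw error of about -3.4°. The target is about (86, 147) mm. My plan is to push the front edge with the open jaws lying parallel to the lip, then push the -y end with a narrow opening. I'll start the transfer now.

Call:
move_arm([
  [8.5, 3.9, 4.0, 0, 0],
  [8.5, 3.9, 4.0, 0, 0],
  [8.5, 3.9, 4.0, 0, 0],
  [8.5, 3.9, 4.0, 0, 0],
  [8.5, 3.9, 4.0, 0, 0],
])

```text
time_s: 0.72
ee_pos: [0.3248, -0.3125, 0.2309]
eef_rot: [-0.0, 0.576, 0.817, 0.0]
wrist_force: [1.4, -0.0, 0.8]
width: 0.0848
```

Call:
move_arm([
  [8.5, 3.9, 4.0, 0, 0],
  [8.5, 3.9, 4.0, 0, 0],
  [8.5, 3.9, 4.0, 0, 0],
  [8.5, 3.9, 4.0, 0, 0],
  [8.5, 3.9, 4.0, 0, 0],
])

```text
time_s: 1.35
ee_pos: [0.4476, -0.0614, 0.2312]
eef_rot: [-0.0, 0.576, 0.817, 0.0]
wrist_force: [1.0, -0.7, -0.5]
width: 0.0853
```

Call:
move_arm([
  [8.5, 3.9, 4.0, 0, 0],
  [8.5, 3.9, 4.0, 0, 0],
  [8.5, 0, 0, 0, 0.144],
  [8.5, 0, 0, 0, 0.144],
  [8.5, 0, 0, 0, 0.144],
])

```text
time_s: 1.98
ee_pos: [0.4963, 0.0373, 0.2307]
eef_rot: [-0.0, 0.739, 0.673, -0.0]
wrist_force: [-0.0, -0.9, -0.3]
width: 0.0852
```

```bash
cat >> h.py <<'E'
from scipy.spatial.transform import Rotation
L0=np.array([.5135,.0360]); EX=np.array([.996,-.089]); EY=np.array([.089,.996])
def where():
    s=env.get_state(); q=s['eef_rot']; Rm=Rotation.from_quat([q[1],q[2],q[3],q[0]]).as_matrix(); p=s['ee_pos']
    dl=(p[:2]-L0)*1000
    print('t%.2f'%s['time_s'],'p',(p*1000).round(1),'ledge xy',(dl@EX).round(1),(dl@EY).round(1),'toolx ang',np.degrees(np.arctan2(Rm[1,0],Rm[0,0])).round(2),'z',Rm[:,2].round(3),'F',s['wrist_force'].round(1),'w',s['width'].round(4))
    return p,Rm
def to(x,y,z):
    p,Rm=where(); g=np.r_[L0+(x*EX+y*EY)/1000,z/1000]; print('shift cm',(Rm.T@(g-p)*100).round(2))
def led(b): return np.c_[(b/1000-L0)@EX,(b/1000-L0)@EY]*1000
E
python3 - <<'E'
from h import *
to(-20,5,160)
im,d=grab('side','side1'); 
im,d=grab('wrist','wrist1')
p=camera_params('wrist'); print(p['K'],p['tool_from_camera'].round(4))
E
```

```text
Traceback (most recent call last):
  File "h.py", line 30, in to
    p,Rm=where(); g=np.r_[L0+(x*EX+y*EY)/1000,z/1000]; print('shift cm',(Rm.T@(g-p)*100).round(2))
         ~~~~~^^
  File "h.py", line 27, in where
    print('t%.2f'%s['time_s'],'p',(p*1000).round(1),'ledge xy',(dl@EX).round(1),(dl@EY).round(1),'toolx ang',np.degrees(np.arctan2(Rm[1,0],Rm[0,0])).round(2),'z',Rm[:,2].round(3),'F',s['wrist_force'].round(1),'w',s['width'].round(4))
                                                                                                                                                                                                                     ^^^^^^^^^^^^^^^^
AttributeError: 'float' object has no attribute 'round'
```

```bash
sed -i "s/s\['width'\].round(4)/round(s['width'],4)/" h.py
python3 - <<'E'
from h import *
to(-20,5,130)
im,d=grab('wrist','wrist1'); P=None
p=camera_params('wrist'); print(p['K'],p['tool_from_camera'].round(4))
E
```

```text
t1.98 p [496.3  37.3 230.7] ledge xy -17.3 -0.2 toolx ang 84.64 z [-0.001 -0.    -1.   ] F [-0.  -0.9 -0.3] w 0.0852
shift cm [ 0.52 -0.27 10.07]
[[341.50726212   0.         258.14220974]
 [  0.         341.50726212 191.40896904]
 [  0.           0.           1.        ]] [[ 1.000e+00  3.000e-04 -7.000e-04  5.000e-04]
 [-1.000e-04  9.563e-01  2.924e-01 -7.560e-02]
 [ 7.000e-04 -2.924e-01  9.563e-01 -1.415e-01]
 [ 0.000e+00  0.000e+00  0.000e+00  1.000e+00]]
```

View pics/wrist1.png

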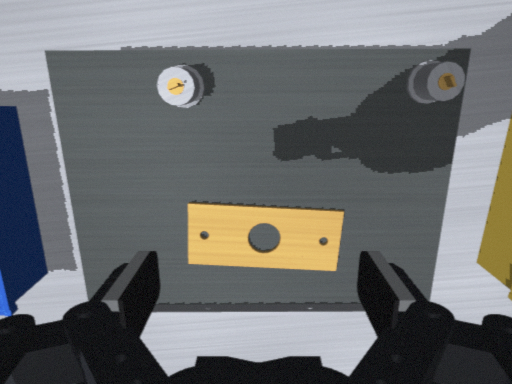

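The wrist view shows the plate at (265,237), the lip as the line at row 305 (bottom of image = +x'), and the cylinders at (180,87) and (440,82). The jaws are parallel to the ledge. I'll check how far the open fingertips sit behind the TCP, and remeasure the plate, ledge and lip from here.

```bash
cat >> h.py <<'E'
def wcloud(d,p,Rm):
    c=camera_params('wrist'); v,u=np.mgrid[:384,:512]; T=np.array(c['tool_from_camera'])
    C=np.dstack([u*d,v*d,d])@np.linalg.inv(np.array(c['K'])).T
    t=C@T[:3,:3].T+T[:3,3]; return t,t@Rm.T+p
def wray(uv,z,p,Rm):
    c=camera_params('wrist'); T=np.array(c['tool_from_camera'])
    r=np.c_[np.atleast_2d(uv),np.ones(len(np.atleast_2d(uv)))]@np.linalg.inv(np.array(c['K'])).T@T[:3,:3].T@Rm.T
    o=T[:3,3]@Rm.T+p; return o+r*((z-o[2])/r[:,2])[:,None]
def wplate(im,p,Rm,z=.085):
    m=cv2.inRange(cv2.cvtColor(im,cv2.COLOR_RGB2HSV),(10,90,90),(24,255,255))
    cs=[c for c in cv2.findContours(m,cv2.RETR_EXTERNAL,cv2.CHAIN_APPROX_NONE)[0] if cv2.contourArea(c)>800]
    for c in cs:
        W=led(wray(c[:,0],z,p,Rm)[:,:2]*1000); r=cv2.minAreaRect(W.astype(np.float32))
        print('brass in ledge frame',np.round(r[0],1),np.round(r[1],1),round(r[2],2),cv2.boxPoints(r).round(1).tolist())
E
python3 - <<'E'
from h import *
f=np.load('pics/wrist1.npz'); im,d=f['im'],f['d']; p,Rm=where(); t,w=wcloud(d,p,Rm)
m=(t[:,:,2]<.03)&(d>0); 
for s in (slice(0,256),slice(256,512)):
    q=t[:,s][m[:,s]]; k=q[:,2]>np.percentile(q[:,2],97); print('finger maxz mm',(np.percentile(q[:,2],[90,97,99,100])*1000).round(1), (q[k].mean(0)*1000).round(1),(q[k].min(0)*1000).round(1),(q[k].max(0)*1000).round(1))
wplate(im,p,Rm)
# ledge edges from wrist: end edges at rows, lip line
W=w; z=W[:,:,2]
for v in (100,150,200,240):
    on=np.where(z[v]>.06)[0]; a,b=on[on>30].min(),on[on<480].max(); print(v,a,b,led(wray([[a,v],[b,v]],.08,p,Rm)[:,:2]*1000).round(1).tolist())
for u in (200,260,320):
    print(u,im[294:314,u].sum(1), [led(wray([[u,v]],.08,p,Rm)[:,:2]*1000).round(1).tolist() for v in (302,304,306)],(z[294:314,u]*1000).round(0))
    on=np.where(z[:200,u]>.06)[0].min(); print('front',led(wray([[u,on]],.08,p,Rm)[:,:2]*1000).round(1))
E
```

```text
t2.02 p [496.3  37.2 230.8] ledge xy -17.3 -0.4 toolx ang 84.32 z [-0.001 -0.    -1.   ] F [ 0.3 -0.1  0.1] w 0.085
finger maxz mm [-34.  -21.2 -16.4 -11.4] [-43.3  -4.  -17.4] [-54.6 -12.6 -21.2] [-41.4  10.1 -11.4]
finger maxz mm [-33.6 -21.1 -16.3 -11.3] [ 44.3  -4.  -17.3] [ 42.5 -12.6 -21.1] [ 55.3  10.8 -11.3]
brass in ledge frame [39.   4.8] [139.7  61.2] 86.29 [[4.0, -62.900001525878906], [65.0, -66.9000015258789], [74.0999984741211, 72.5], [13.0, 76.5]]
brass in ledge frame [ 22.4 211.3] [178.3  31.2] 11.6 [[-68.0999984741211, 208.6999969482422], [-61.79999923706055, 178.1999969482422], [112.80000305175781, 214.0], [106.5999984741211, 244.5]]
100 54 463 [[-84.4, -168.5], [-81.0, 170.0]]
150 62 454 [[-42.6, -169.2], [-39.3, 169.1]]
200 71 446 [[2.8, -169.2], [6.1, 169.0]]
240 78 439 [[42.3, -169.3], [45.5, 168.4]]
200 [297 287 294 298 291 293 290 272 195 187 185 217 209 212 218 217 228 302
 529 620] [[[110.6, -59.1]], [[112.9, -59.3]], [[115.3, -59.4]]] [79. 79. 80. 79. 79. 78. 79. 79. 79. 80. 78. 79. 81. 84. 85. 88. 88. 90.
 91. 92.]
front [[-121.6  -45.3]]
260 [283 291 301 292 296 299 299 287 197 186 198 200 210 208 216 208 216 338
 598 628] [[[111.2, 0.5]], [[113.5, 0.4]], [[115.8, 0.4]]] [80. 80. 79. 79. 79. 79. 80. 78. 80. 78. 80. 79. 82. 84. 86. 88. 89. 90.
 90. 91.]
front [[-121.1    2.4]]
320 [287 290 273 267 284 280 280 266 178 179 202 219 214 218 211 220 246 384
 582 614] [[[111.7, 60.0]], [[114.0, 60.1]], [[116.4, 60.2]]] [79. 78. 79. 79. 79. 80. 79. 79. 79. 78. 79. 81. 82. 85. 86. 88. 89. 90.
 91. 91.]
front [[-121.3   50. ]]
```

The frames agree: the ledge ends come out at ±169 mm and the plate at (39–42, 5). The open tips are 11–13 mm behind the TCP. I'll descend in front of the plate and find the surface by light touch.

Call:
move_arm([
  [8.5, 0.5, 0.1, 5, 0],
  [8.5, 0, 0, 5, 0],
  [8.5, 0, 0, 5, 0],
  [8.5, 0, 0, 0.3, 0],
  [8.5, 0, 0, 0, 0],
])

```text
time_s: 2.65
ee_pos: [0.4988, 0.0419, 0.0803]
eef_rot: [0.001, 0.738, 0.675, 0.001]
wrist_force: [-0.2, 0.0, 1.2]
width: 0.0853
```

Call:
move_arm([
  [8.5, 0, 0, 0.2, 0],
  [8.5, 0, 0, 0.2, 0],
  [8.5, 0, 0, 0, 0],
])

```text
time_s: 3.02
ee_pos: [0.4981, 0.0421, 0.0748]
eef_rot: [0.0, 0.738, 0.675, 0.0]
wrist_force: [0.3, 0.0, -0.3]
width: 0.0848
```

Call:
move_arm([
  [8.5, 0, 0, 0.1, 0],
  [8.5, 0, 0, 0.1, 0],
  [8.5, 0, 0, 0, 0],
])

```text
time_s: 3.4
ee_pos: [0.4978, 0.0419, 0.0722]
eef_rot: [-0.0, 0.738, 0.675, -0.0]
wrist_force: [-0.9, 0.7, 0.7]
width: 0.0851
```

Call:
move_arm([
  [8.5, 0, 0, 0.1, 0],
  [8.5, 0, 0, 0.1, 0],
  [8.5, 0, 0, 0, 0],
])

```text
time_s: 3.78
ee_pos: [0.4978, 0.0419, 0.0701]
eef_rot: [-0.0, 0.738, 0.675, -0.0]
wrist_force: [-1.2, -0.0, 0.4]
width: 0.0849
```

Call:
move_arm([
  [8.5, 0, 0, 0.1, 0],
  [8.5, 0, 0, 0, 0],
])

```text
time_s: 4.03
ee_pos: [0.4978, 0.0419, 0.0692]
eef_rot: [-0.0, 0.738, 0.675, -0.0]
wrist_force: [0.0, 0.2, 0.4]
width: 0.0851
```

Run:
```python
from h import *
p,Rm=where(); im,d=grab('wrist','wrist2'); t,w=wcloud(d,p,Rm)
m=(np.abs(t[:,:,1])<.012)&(np.abs(np.abs(t[:,:,0])-.048)<.005)&(d>0)
print('tool-z vs world z around fingers',np.percentile(t[m][:,2],[1,5,50,90,99]).round(4)); 
wplate(im,p,Rm)
cv2.imwrite('pics/w2s.png',im[:,:,::-1])
```

```text
t4.03 p [497.8  41.9  69.2] ledge xy -16.1 4.5 toolx ang 84.89 z [-0.  0. -1.] F [0.  0.2 0.4] w 0.0851
tool-z vs world z around fingers [-0.0731 -0.0648 -0.0398 -0.0106 -0.009 ]
brass in ledge frame [21.7  4.5] [105.2  32.8] 86.69 [[2.299999952316284, -47.099998474121094], [35.0, -49.0], [41.099998474121094, 56.0], [8.300000190734863, 57.900001525878906]]
brass in ledge frame [-94.7 -76.7] [15.3 14.7] 56.18 [[-105.0999984741211, -79.0], [-92.9000015258789, -87.19999694824219], [-84.30000305175781, -74.4000015258789], [-96.5, -66.19999694824219]]
```

View pics/w2s.png

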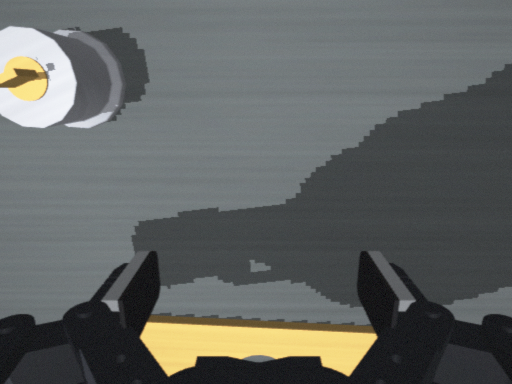

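The tips are now about 1–2 mm above the sheet, clear in front of the plate, with no contact force. I'll push toward the lip.

Call:
move_arm([
  [8.5, 0, 0.5, 0, 0],
  [8.5, 0, 0.3, 0, 0],
  [8.5, 0, 0.3, 0, 0],
  [8.5, 0, 0.3, 0, 0],
  [8.5, 0, 0.3, 0, 0],
])

```text
time_s: 4.7
ee_pos: [0.5147, 0.0402, 0.0691]
eef_rot: [-0.0, 0.738, 0.675, -0.0]
wrist_force: [-2.6, -0.9, 0.5]
width: 0.0851
```

Call:
move_arm([
  [8.5, 0, 0.4, 0, 0],
  [8.5, 0, 0.4, 0, 0],
  [8.5, 0, 0.4, 0, 0],
  [8.5, 0, 0.4, 0, 0],
  [8.5, 0, 0.4, 0, 0],
])

```text
time_s: 5.32
ee_pos: [0.535, 0.0387, 0.0692]
eef_rot: [-0.0, 0.738, 0.675, -0.0]
wrist_force: [-2.1, 1.3, -0.4]
width: 0.0851
```

Run:
```python
from h import *
p,Rm=where(); im,d=grab('top','top3'); 
r,b=plate('top',im,d,roi=(205,125,325,212)); print(led(b).round(1).tolist(), r)
im,d=grab('wrist','wrist3'); wplate(im,p,Rm)
```

```text
t5.33 p [535.   38.7  69.2] ledge xy 21.2 4.6 toolx ang 84.89 z [-0.  0. -1.] F [-2.1  1.3 -0.4] w 0.0851
[[41.6, -60.4], [91.0, -68.6], [94.4, -48.1], [45.0, -39.9]] ((576.394775390625, -24.117015838623047), (20.802156448364258, 50.04008102416992), 75.45536041259766)
brass in ledge frame [50.1  4.9] [ 46.  105.4] 0.04 [[27.0, 57.599998474121094], [27.100000381469727, -47.79999923706055], [73.0999984741211, -47.70000076293945], [73.0, 57.70000076293945]]
```

The plate now lies square to the jaws (0.04°) and is sliding with about 2.5 N. I'll go on to the lip, slowing down near it.

Call:
move_arm([
  [8.5, 0, 0.4, 0, 0],
  [8.5, 0, 0.4, 0, 0],
  [8.5, 0, 0.4, 0, 0],
  [8.5, 0, 0.4, 0, 0],
  [8.5, 0, 0.3, 0, 0],
])

```text
time_s: 6.05
ee_pos: [0.5539, 0.0369, 0.0693]
eef_rot: [-0.0, 0.738, 0.675, -0.0]
wrist_force: [-2.7, -0.3, 1.9]
width: 0.0852
```

Call:
move_arm([
  [8.5, 0, 0.1, 0, 0],
  [8.5, 0, 0.1, 0, 0],
  [8.5, 0, 0.1, 0, 0],
])

```text
time_s: 6.42
ee_pos: [0.5567, 0.0367, 0.0693]
eef_rot: [-0.0, 0.738, 0.675, 0.0]
wrist_force: [-1.9, 0.5, 1.0]
width: 0.0851
```

Call:
move_arm([
  [8.5, 0, 0.1, 0, 0],
  [8.5, 0, 0, 0, 0],
])

```text
time_s: 6.68
ee_pos: [0.5577, 0.0366, 0.0693]
eef_rot: [-0.0, 0.738, 0.675, 0.0]
wrist_force: [-2.3, 0.1, 0.5]
width: 0.0851
```

Call:
move_arm([
  [8.5, 0, 0.1, 0, 0],
  [8.5, 0, 0, 0, 0],
])

```text
time_s: 6.92
ee_pos: [0.5584, 0.0365, 0.0692]
eef_rot: [-0.0, 0.738, 0.675, -0.0]
wrist_force: [-4.1, 0.1, 2.1]
width: 0.085
```

Call:
move_arm([
  [8.5, 0, 0.05, 0, 0],
  [8.5, 0, 0, 0, 0],
])

```text
time_s: 7.18
ee_pos: [0.5585, 0.0365, 0.0692]
eef_rot: [-0.001, 0.738, 0.675, -0.001]
wrist_force: [-6.9, 0.7, 3.2]
width: 0.0856
```

Call:
move_arm([
  [8.5, 0, 0.05, 0, 0],
  [8.5, 0, 0, 0, 0],
])

```text
time_s: 7.42
ee_pos: [0.5586, 0.0365, 0.0692]
eef_rot: [-0.001, 0.738, 0.675, -0.001]
wrist_force: [-8.7, 0.9, 4.4]
width: 0.0849
```

Force climbed to about 9 N with no further travel, so the plate is seated on the lip. I'll press lightly once more, back off, rise and turn for the end push.

Call:
move_arm([
  [8.5, 0, 0.05, 0, 0],
  [8.5, 0, 0, 0, 0],
  [8.5, 0, -0.5, 0, 0],
  [8.5, 0, -2, 0, 0],
  [8.5, 0, 0, -5, 0],
])

```text
time_s: 8.05
ee_pos: [0.5319, 0.038, 0.1148]
eef_rot: [-0.002, 0.738, 0.675, -0.004]
wrist_force: [0.5, 0.4, 2.3]
width: 0.0852
```

Call:
move_arm([
  [2, 0, 0, -5, 0],
  [2, -2.5, 0, 0, -0.1745],
  [2, 0, 0, 0, -0.1745],
  [2, 0, 0, 0, -0.1745],
  [2, 0, 0, 0, -0.1745],
])

```text
time_s: 8.68
ee_pos: [0.5335, 0.0137, 0.1695]
eef_rot: [0.001, 0.46, 0.888, 0.001]
wrist_force: [-0.3, 0.1, 0.6]
width: 0.0201
```

Call:
move_arm([
  [2, 0, 0, 0, -0.1745],
  [2, 0, 0, 0, -0.1745],
  [2, 0, 0, 0, -0.1745],
  [2, 0, 0, 0, -0.1745],
  [2, 0, 0, 0, -0.1745],
])

```text
time_s: 9.3
ee_pos: [0.5335, 0.0137, 0.1694]
eef_rot: [0.001, 0.042, 0.999, 0.0]
wrist_force: [0.3, -0.6, 0.1]
width: 0.02
```

Run:
```python
from h import *
to(85,-100,170)
```

```text
t9.30 p [533.5  13.7 169.4] ledge xy 21.9 -20.4 toolx ang 175.19 z [ 0.002  0.    -1.   ] F [ 0.3 -0.6  0.1] w 0.02
shift cm [-6.27 -7.99 -0.05]
```

Call:
move_arm([
  [2, -3.1, -4, 0, 0],
  [2, -3.1, -4, 0, 0],
  [2, 0, 0, 0, 0],
  [2, 0, 0, 0, 0],
])

```text
time_s: 9.8
ee_pos: [0.5877, -0.0716, 0.1691]
eef_rot: [0.0, 0.045, 0.999, 0.0]
wrist_force: [-0.9, 0.0, 0.5]
width: 0.0199
```

Run:
```python
from h import *
p,Rm=where(); im,d=grab('wrist','wrist4'); t,w=wcloud(d,p,Rm); wplate(im,p,Rm)
m=(t[:,:,2]<.03)&(d>0); q=t[m]; k=q[:,2]>-.015
print('tips',(q[k].min(0)*1000).round(1),(q[k].max(0)*1000).round(1))
im,d=grab('top','top4'); r,b=plate('top',im,d,roi=(205,125,325,212)); print('top',led(b).round(1).tolist())
```

```text
t9.80 p [587.7 -71.6 169.1] ledge xy 83.5 -100.6 toolx ang 174.83 z [ 0.  0. -1.] F [-0.9  0.   0.5] w 0.0199
brass in ledge frame [ 81.8 -13.5] [104.2  54.2] 88.34 [[53.20000076293945, -64.69999694824219], [107.4000015258789, -66.30000305175781], [110.4000015258789, 37.79999923706055], [56.29999923706055, 39.400001525878906]]
tips [-22.6 -11.4 -15. ] [24.7 11.5  2.9]
top [[60.5, 49.2], [101.9, -22.4], [122.5, -10.5], [81.0, 61.1]]
```

View pics/wrist4.png

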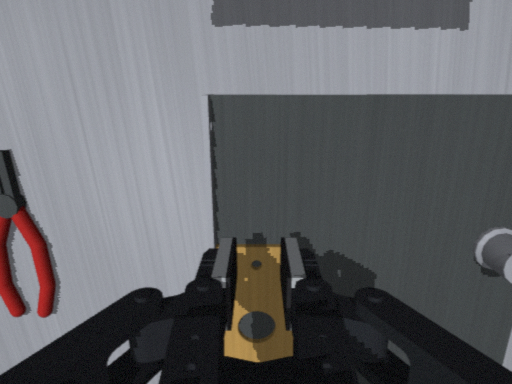

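The plate end is at y' = -65.5, the fingers are 24 mm behind it, and the lip line is at column 212. I'll descend and feel for the surface.

Call:
move_arm([
  [2, 0, 0, 4, 0],
  [2, 0, 0, 3.9, 0],
  [2, 0, 0, 0.4, 0],
  [2, 0, 0, 0.2, 0],
  [2, 0, 0, 0, 0],
])

```text
time_s: 10.52
ee_pos: [0.5886, -0.0713, 0.0865]
eef_rot: [0.002, 0.044, 0.999, 0.0]
wrist_force: [-0.2, 0.6, -0.1]
width: 0.0204
```

Call:
move_arm([
  [2, 0, 0, 0.1, 0],
  [2, 0, 0, 0, 0],
])

```text
time_s: 10.78
ee_pos: [0.5879, -0.0715, 0.0839]
eef_rot: [0.0, 0.045, 0.999, 0.0]
wrist_force: [0.5, -0.2, -0.2]
width: 0.0199
```

Call:
move_arm([
  [2, 0, 0, 0.1, 0],
  [2, 0, 0, 0, 0],
])

```text
time_s: 11.02
ee_pos: [0.5876, -0.0715, 0.0822]
eef_rot: [-0.0, 0.045, 0.999, 0.0]
wrist_force: [0.8, 0.1, -1.6]
width: 0.0201
```

Call:
move_arm([
  [2, 0, 0, 0.1, 0],
  [2, 0, 0, 0, 0],
])

```text
time_s: 11.28
ee_pos: [0.5875, -0.0715, 0.0811]
eef_rot: [-0.0, 0.045, 0.999, 0.0]
wrist_force: [-0.3, 0.6, 0.8]
width: 0.0199
```

Call:
move_arm([
  [2, 0, 1.5, 0, 0],
  [2, 0, 0.4, 0, 0],
  [2, 0, 0.3, 0, 0],
  [2, 0, 0.3, 0, 0],
  [2, 0, 0.4, 0, 0],
])

```text
time_s: 11.9
ee_pos: [0.5901, -0.0429, 0.0813]
eef_rot: [-0.0, 0.045, 0.999, -0.0]
wrist_force: [0.7, -1.5, 0.5]
width: 0.0199
```

Call:
move_arm([
  [2, 0, 0.5, 0, 0],
  [2, 0, 0.5, 0, 0],
  [2, 0, 0.5, 0, 0],
  [2, 0, 0.5, 0, 0],
  [2, 0, 0.5, 0, 0],
])

```text
time_s: 12.52
ee_pos: [0.5924, -0.0174, 0.0813]
eef_rot: [-0.0, 0.045, 0.999, 0.0]
wrist_force: [0.3, -1.9, 0.0]
width: 0.02
```

Run:
```python
from h import *
p,Rm=where(); im,d=grab('wrist','wrist5'); wplate(im,p,Rm)
a,d2=grab('top','top5'); b,_=grab('side','side5')
cv2.imwrite('pics/c5.png',np.hstack([cv2.resize(im[:,:,::-1],(400,300)),cv2.resize(b[130:250,120:320,::-1],(400,300))]))
```

```text
t12.53 p [592.4 -17.4  81.3] ledge xy 83.4 -46.2 toolx ang 174.87 z [-0.  0. -1.] F [ 0.3 -1.9  0. ] w 0.02
brass in ledge frame [ 82.2 -14.2] [48.3 33.1] 89.98 [[65.5999984741211, -38.400001525878906], [98.69999694824219, -38.400001525878906], [98.69999694824219, 9.899999618530273], [65.5999984741211, 9.899999618530273]]
```

View pics/c5.png

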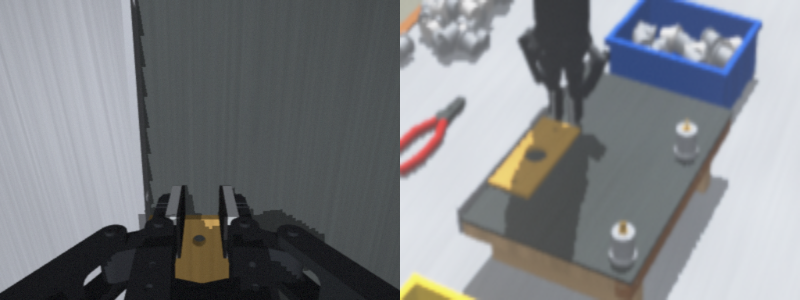

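The plate slides along the lip with about 2 N, and its end is square to the fingertips. The side view shows it flat, with both cylinders standing. Continuing.

Call:
move_arm([
  [2, 0, 0.5, 0, 0],
  [2, 0, 0.5, 0, 0],
  [2, 0, 0.5, 0, 0],
  [2, 0, 0.5, 0, 0],
  [2, 0, 0.5, 0, 0],
])

```text
time_s: 13.3
ee_pos: [0.5947, 0.0075, 0.0812]
eef_rot: [-0.0, 0.045, 0.999, 0.0]
wrist_force: [-0.0, -1.4, 0.5]
width: 0.0199
```

Call:
move_arm([
  [2, 0, 0.5, 0, 0],
  [2, 0, 0.5, 0, 0],
  [2, 0, 0.5, 0, 0],
  [2, 0, 0.5, 0, 0],
  [2, 0, 0.5, 0, 0],
])

```text
time_s: 13.92
ee_pos: [0.5969, 0.0324, 0.0813]
eef_rot: [-0.0, 0.045, 0.999, 0.0]
wrist_force: [-0.3, -1.9, 0.0]
width: 0.0201
```

Call:
move_arm([
  [2, 0, 0.5, 0, 0],
  [2, 0, 0.5, 0, 0],
  [2, 0, 0.5, 0, 0],
  [2, 0, 0.5, 0, 0],
  [2, 0, 0.5, 0, 0],
])

```text
time_s: 14.55
ee_pos: [0.5992, 0.0573, 0.0813]
eef_rot: [-0.0, 0.045, 0.999, 0.0]
wrist_force: [0.3, -1.8, -0.1]
width: 0.0203
```

Call:
move_arm([
  [2, 0, 0.5, 0, 0],
  [2, 0, 0.5, 0, 0],
  [2, 0, 0.5, 0, 0],
  [2, 0, 0, 0, 0],
])

```text
time_s: 15.05
ee_pos: [0.6006, 0.0726, 0.0813]
eef_rot: [0.0, 0.044, 0.999, 0.0]
wrist_force: [-0.2, -0.5, 0.1]
width: 0.0198
```

Run:
```python
from h import *
p,Rm=where(); b,_=grab('side','side6'); a,d=grab('top','top6')
cv2.imwrite('pics/c6.png',np.hstack([cv2.resize(a[110:200,180:300,::-1],(400,300)),cv2.resize(b[130:280,100:300,::-1],(400,300))]))
```

```text
t15.05 p [600.6  72.6  81.3] ledge xy 83.5 44.2 toolx ang 174.9 z [ 0.     0.001 -1.   ] F [-0.2 -0.5  0.1] w 0.0198
```

View pics/c6.png

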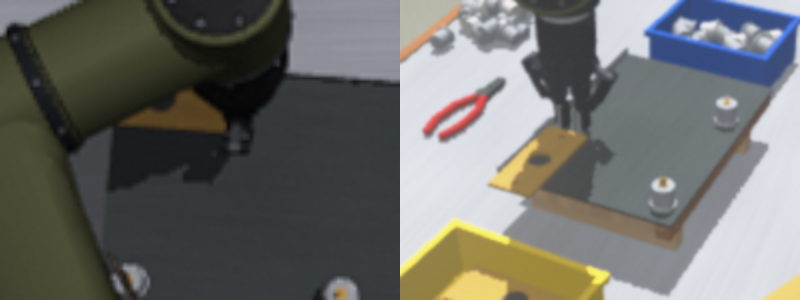

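It works: about 25 mm is sticking out. I'll push another 20 mm, then back off and measure.

Call:
move_arm([
  [2, 0, 0.4, 0, 0],
  [2, 0, 0.4, 0, 0],
  [2, 0, 0.4, 0, 0],
  [2, 0, 0.4, 0, 0],
  [2, 0, 0.4, 0, 0],
])

```text
time_s: 15.78
ee_pos: [0.6023, 0.0921, 0.0814]
eef_rot: [0.0, 0.045, 0.999, -0.0]
wrist_force: [-0.0, -1.9, 0.3]
width: 0.0195
```

Call:
move_arm([
  [2, 0, 0, 0, 0],
  [2, 0, -1, 0, 0],
  [2, 0, -5, 0, 0],
  [2, 0, -5, -5, 0],
  [2, 0, -3, -4, 0],
])

```text
time_s: 16.4
ee_pos: [0.5897, -0.044, 0.1666]
eef_rot: [-0.0, 0.045, 0.999, -0.0]
wrist_force: [0.9, 0.4, 0.4]
width: 0.0204
```

Call:
move_arm([
  [2, 0, 0, 0, 0],
  [2, 0, 0, 0, 0],
])

```text
time_s: 16.65
ee_pos: [0.59, -0.042, 0.1649]
eef_rot: [-0.0, 0.045, 0.999, 0.0]
wrist_force: [0.7, -0.1, -1.2]
width: 0.02
```

Run:
```python
from h import *
p,Rm=where(); im,d=grab('wrist','wrist7'); wplate(im,p,Rm)
b,_=grab('side','side7'); a,d=grab('top','top7')
r,bx=plate('top',a,d,roi=(195,120,325,212)); print('top',r[1],led(bx).round(1).tolist())
cv2.imwrite('pics/c7.png',np.vstack([np.hstack([cv2.resize(a[110:200,180:300,::-1],(400,300)),cv2.resize(b[130:280,100:300,::-1],(400,300))]),cv2.resize(im[:,:,::-1],(800,600))[300:]]))
```

```text
t16.65 p [590.  -42.  164.9] ledge xy 83.1 -70.8 toolx ang 174.83 z [-0.     0.001 -1.   ] F [ 0.7 -0.1 -1.2] w 0.02
top (7.1903815269470215, 2.874945640563965) [[58.6, 82.3], [61.3, 81.2], [64.0, 87.9], [61.4, 89.0]]
```

View pics/c7.png

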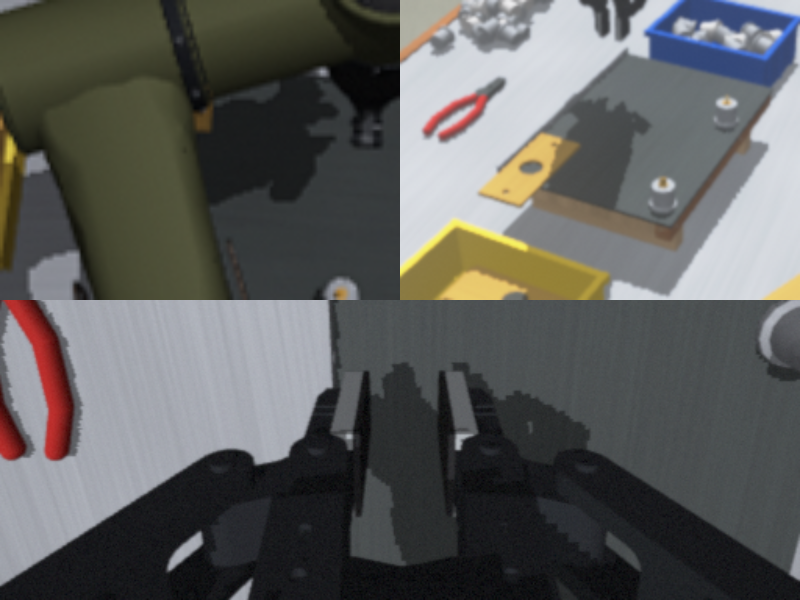

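The side view at right shows the plate unoccluded. I'll measure it there, together with the ledge corner as a reference.

Run:
```python
from h import *
for nm,roi in (('side0',(170,165,240,210)),('side7',(130,185,200,240))):
    f=np.load(f'pics/{nm}.npz'); im,d=f['im'],f['d']
    r,b=plate('side',im,d,roi=roi); print(nm,np.round(r[1],1),led(b).round(1).tolist())
f=np.load('pics/side7.npz');im=f['im'];P=cloud('side',f['d'])
m=((np.abs(P[:,:,2]-.083)<.012)).astype(np.uint8)*255; m[:155]=0;m[245:]=0;m[:,:140]=0;m[:,300:]=0
hsv=cv2.cvtColor(im,cv2.COLOR_RGB2HSV); g=cv2.inRange(hsv,(0,0,0),(180,90,110))&m
c=max(cv2.findContours(g,cv2.RETR_EXTERNAL,cv2.CHAIN_APPROX_NONE)[0],key=cv2.contourArea)
W=led(ray('side',c[:,0],.08)[:,:2]*1000)
for x in range(-100,41,20):
    k=np.abs(W[:,0]-x)<5; print(x,'y end',W[k,1].max().round(1),end='; ')
cv2.imwrite('pics/c8.png',cv2.resize(im[175:255,110:220,::-1],(800,582),interpolation=cv2.INTER_CUBIC))
```

```text
side0 [144.9  64. ] [[5.1, -64.8], [68.9, -68.7], [77.5, 76.0], [13.7, 79.8]]
side7 [143.2  63.1] [[54.4, 73.2], [117.6, 74.1], [115.3, 217.3], [52.2, 216.3]]
-100 y end 174.6; -80 y end 173.7; -60 y end 174.1; -40 y end 175.5; -20 y end 175.0; 0 y end 174.1; 20 y end 173.5; 40 y end 173.9;
```

View pics/c8.png

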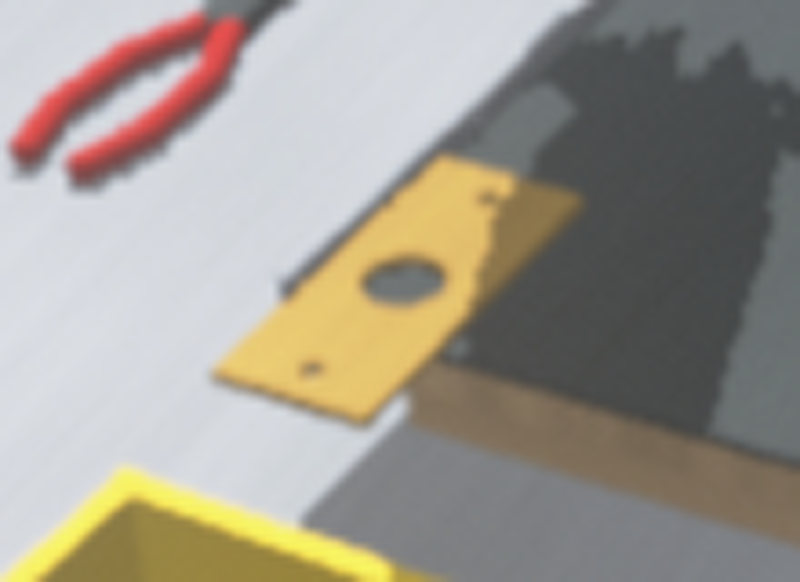

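The overhang measures about 45 mm (side view) and 45 mm (fingertip position), which is a third. The yaw reads about +0.9°, so the overhanging end may have come 1–2 mm off the lip. I'll do one more gentle press on the front edge with open jaws to square it.

Call:
move_arm([
  [8.5, 1.5, 5.3, 0, 0],
  [8.5, 1.5, 5.3, 0, 0],
  [8.5, 1.4, 5.3, 0, 0],
  [8.5, 1.4, 5.2, 0, 0],
  [8.5, 0, 0, 0, 0.1745],
])

```text
time_s: 17.42
ee_pos: [0.55, 0.1772, 0.1641]
eef_rot: [-0.001, 0.131, 0.991, -0.0]
wrist_force: [0.6, -0.8, -0.1]
width: 0.0853
```

Call:
move_arm([
  [8.5, 0, 0, 0, 0.1745],
  [8.5, 0, 0, 0, 0.1745],
  [8.5, 0, 0, 0, 0.1745],
  [8.5, 0, 0, 0, 0.1745],
  [8.5, 0, 0, 0, 0.1745],
])

```text
time_s: 18.05
ee_pos: [0.5508, 0.174, 0.1643]
eef_rot: [-0.0, 0.54, 0.842, -0.001]
wrist_force: [-0.9, -0.0, 0.1]
width: 0.0849
```

Call:
move_arm([
  [8.5, 0, 0, 0, 0.1745],
  [8.5, 0, 0, 0, 0.1745],
  [8.5, 0, 0, 0, 0.1745],
  [8.5, 0, 0, 0, 0],
  [8.5, 0, 0, 0, 0],
])

```text
time_s: 18.68
ee_pos: [0.5511, 0.1737, 0.165]
eef_rot: [-0.0, 0.737, 0.676, -0.0]
wrist_force: [0.6, -2.0, 0.1]
width: 0.0851
```

Run:
```python
from h import *
to(25,140,69.2); p,Rm=where(); im,d=grab('wrist','wrist9'); wplate(im,p,Rm)
for v in (60,120,180):
    t,w=wcloud(d,p,Rm); on=np.where(w[v,:,2]>.06)[0]
    u=on[on<400].max() if len(on) else 0; print(v,u,led(wray([[u,v]],.08,p,Rm)[:,:2]*1000).round(1))
```

```text
t18.68 p [551.1 173.7 165. ] ledge xy 25.2 140.5 toolx ang 85.11 z [-0.001 -0.    -1.   ] F [ 0.6 -2.   0.1] w 0.0851
shift cm [-0.05 -0.02  9.58]
t18.68 p [551.1 173.7 165. ] ledge xy 25.2 140.5 toolx ang 85.11 z [-0.001 -0.    -1.   ] F [ 0.6 -2.   0.1] w 0.0851
brass in ledge frame [ 83.1 145.2] [139.8  60.7] 89.88 [[52.599998474121094, 75.4000015258789], [113.30000305175781, 75.19999694824219], [113.5999984741211, 215.0], [52.900001525878906, 215.1999969482422]]
brass in ledge frame [ 12.3 265.2] [204.7  89.9] 12.4 [[-97.30000305175781, 287.1000061035156], [-78.0, 199.3000030517578], [121.9000015258789, 243.1999969482422], [102.5999984741211, 331.1000061035156]]
60 305 [[-66.5 169.6]]
120 302 [[-29.9 169.2]]
180 300 [[ 10.5 169.5]]
```

View pics/wrist9.png

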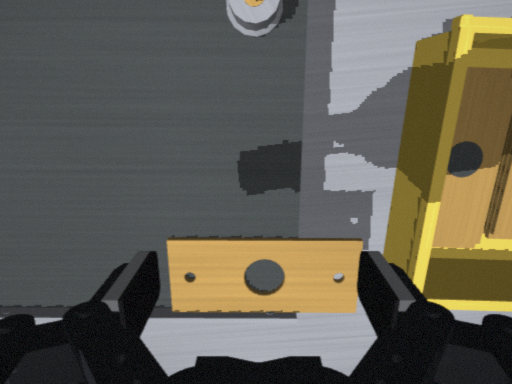

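Wrist view: the plate lies at 0.1° to the ledge axis, with 215.1 − 169.4 = 45.7 mm overhanging. Its back edge runs on the lip line (row ~312). I'll press lightly to be sure it's seated.

Call:
move_arm([
  [8.5, 0, 0, 4, 0],
  [8.5, 0, 0, 4, 0],
  [8.5, 0, 0, 1.5, 0],
  [8.5, 0, 0, 0.1, 0],
  [8.5, 0, 0, 0, 0],
])

```text
time_s: 19.35
ee_pos: [0.5522, 0.1739, 0.0713]
eef_rot: [0.0, 0.738, 0.675, 0.001]
wrist_force: [-1.1, -0.4, -0.2]
width: 0.0851
```

Call:
move_arm([
  [8.5, 0, 0.6, 0, 0],
  [8.5, 0, 0.5, 0, 0],
  [8.5, 0, 0.2, 0, 0],
  [8.5, 0, 0.2, 0, 0],
  [8.5, 0, 0, 0, 0],
])

```text
time_s: 19.98
ee_pos: [0.5663, 0.1721, 0.0694]
eef_rot: [-0.0, 0.738, 0.675, -0.0]
wrist_force: [-1.0, 1.1, -1.3]
width: 0.0851
```

```bash
python3 -c "
from h import *
where()"
```

```text
t19.98 p [566.3 172.1  69.4] ledge xy 40.5 140.3 toolx ang 84.88 z [-0. -0. -1.] F [-1.   1.1 -1.3] w 0.0851
```

Call:
move_arm([
  [8.5, 0, 0.1, 0, 0],
  [8.5, 0, 0.1, 0, 0],
  [8.5, 0, 0.1, 0, 0],
  [8.5, 0, 0, 0, 0],
])

```text
time_s: 20.48
ee_pos: [0.5693, 0.1719, 0.0695]
eef_rot: [-0.0, 0.738, 0.675, -0.0]
wrist_force: [-0.4, 0.2, 0.5]
width: 0.0855
```

Call:
move_arm([
  [8.5, 0, 0.05, 0, 0],
  [8.5, 0, 0.05, 0, 0],
  [8.5, 0, 0, 0, 0],
])

```text
time_s: 20.85
ee_pos: [0.5703, 0.1718, 0.0695]
eef_rot: [-0.0, 0.738, 0.675, -0.0]
wrist_force: [-0.8, -0.6, 0.2]
width: 0.0853
```

Call:
move_arm([
  [8.5, 0, 0.05, 0, 0],
  [8.5, 0, 0, 0, 0],
])

```text
time_s: 21.1
ee_pos: [0.5705, 0.1718, 0.0694]
eef_rot: [-0.0, 0.738, 0.675, -0.0]
wrist_force: [-2.5, -0.1, 1.1]
width: 0.0852
```

Call:
move_arm([
  [8.5, 0, 0.05, 0, 0],
  [8.5, 0, 0.05, 0, 0],
  [8.5, 0, 0, 0, 0],
])

```text
time_s: 21.48
ee_pos: [0.5707, 0.1718, 0.0693]
eef_rot: [-0.001, 0.738, 0.675, -0.001]
wrist_force: [-8.3, 1.9, 3.6]
width: 0.0852
```

Call:
move_arm([
  [8.5, 0, 0.05, 0, 0],
  [8.5, 0, 0.05, 0, 0],
  [8.5, 0, 0, 0, 0],
])

```text
time_s: 21.85
ee_pos: [0.5708, 0.1717, 0.0692]
eef_rot: [-0.001, 0.738, 0.675, -0.002]
wrist_force: [-11.8, 1.2, 4.8]
width: 0.085
```

The plate is seated at 12 N, at the same stop position as before. I'll back off, rise, clear the view, and check.

Call:
move_arm([
  [8.5, 0, -0.5, 0, 0],
  [8.5, 0, -2, 0, 0],
  [8.5, 0, 0, -5, 0],
  [8.5, 0, 0, -4.6, 0],
  [8.5, 0, 0, 0, 0],
])

```text
time_s: 22.48
ee_pos: [0.5502, 0.1745, 0.1709]
eef_rot: [0.002, 0.738, 0.675, 0.005]
wrist_force: [0.1, 0.3, -0.7]
width: 0.0848
```

Call:
move_arm([
  [8.5, 0, 0, 0, 0],
  [8.5, 0, 0, 0, 0],
])

```text
time_s: 22.72
ee_pos: [0.5475, 0.1735, 0.164]
eef_rot: [-0.0, 0.738, 0.675, -0.001]
wrist_force: [0.5, -0.2, -0.4]
width: 0.0848
```

Run:
```python
from h import *
p,Rm=where(); im,d=grab('wrist','wrist10'); wplate(im,p,Rm)
```

```text
t22.73 p [547.5 173.5 164. ] ledge xy 21.6 140.0 toolx ang 84.88 z [-0.002 -0.001 -1.   ] F [ 0.5 -0.2 -0.4] w 0.0848
brass in ledge frame [ 83.1 145.3] [ 60.1 139.4] 0.05 [[53.0, 214.89999389648438], [53.099998474121094, 75.5], [113.19999694824219, 75.5999984741211], [113.0999984741211, 215.0]]
brass in ledge frame [ 11.7 265. ] [204.3  88.9] 12.13 [[-97.5, 287.0], [-78.80000305175781, 200.10000610351562], [120.9000015258789, 243.0], [102.30000305175781, 329.8999938964844]]
```

Call:
move_arm([
  [8.5, -5, 0, -3, 0],
  [8.5, -5, 0, -2, 0],
  [8.5, -5, 0, 0, 0],
  [8.5, -5, 0, 0, 0],
  [8.5, -5, 0, 0, 0],
])

```text
time_s: 23.4
ee_pos: [0.5251, -0.0768, 0.2148]
eef_rot: [-0.0, 0.738, 0.675, -0.0]
wrist_force: [-0.1, -0.3, 0.1]
width: 0.0851
```

Call:
move_arm([
  [8.5, -5, -1, 0, 0],
  [8.5, -5, -1, 0, 0],
  [8.5, -5, -1, 0, 0],
  [8.5, 0, 0, 0, 0],
  [8.5, 0, 0, 0, 0],
])

```text
time_s: 24.02
ee_pos: [0.4823, -0.2219, 0.2148]
eef_rot: [-0.0, 0.738, 0.675, -0.0]
wrist_force: [1.4, 0.4, -0.3]
width: 0.085
```

Run:
```python
from h import *
p,Rm=where(); a,d=grab('top','top11'); b,e=grab('side','side11')
r,bx=plate('top',a,d,roi=(193,120,325,212)); print('top',np.round(r[1],1),led(bx).round(1).tolist())
r,bx=plate('side',b,e,roi=(130,180,200,240)); print('side',np.round(r[1],1),led(bx).round(1).tolist())
P=cloud('top',d); z=P[:,:,2]
for roi in ((205,183,232,206),(265,185,295,210)):
    q=P[roi[1]:roi[3],roi[0]:roi[2]].reshape(-1,3); q=q[(q[:,2]>.1)&(q[:,2]<.14)]; print('cyl',q.mean(0).round(4),len(q))
f=np.load('pics/top0.npz'); P0=cloud('top',f['d'])
for roi in ((205,183,232,206),(265,185,295,210)):
    q=P0[roi[1]:roi[3],roi[0]:roi[2]].reshape(-1,3); q=q[(q[:,2]>.1)&(q[:,2]<.14)]; print('cyl0',q.mean(0).round(4),len(q))
cv2.imwrite('pics/c11.png',np.hstack([cv2.resize(a[110:230,180:340,::-1],(400,300)),cv2.resize(b[130:280,100:300,::-1],(400,300))]))
```

```text
t24.02 p [ 482.3 -221.9  214.8] ledge xy -8.2 -259.6 toolx ang 84.85 z [-0.001  0.    -1.   ] F [ 1.4  0.4 -0.3] w 0.085
top [140.  61.] [[55.1, 74.9], [116.1, 75.0], [115.8, 214.9], [54.8, 214.8]]
side [142.9  63.1] [[54.4, 73.2], [117.6, 74.1], [115.3, 217.0], [52.2, 216.0]]
cyl [0.43   0.1808 0.111 ] 66
cyl [nan nan nan] 0
cyl0 [0.4299 0.1806 0.1111] 65
cyl0 [ 0.4148 -0.0165  0.1114] 65<stdin>:7: RuntimeWarning: Mean of empty slice.
  ret = um.true_divide(
```

View pics/c11.png

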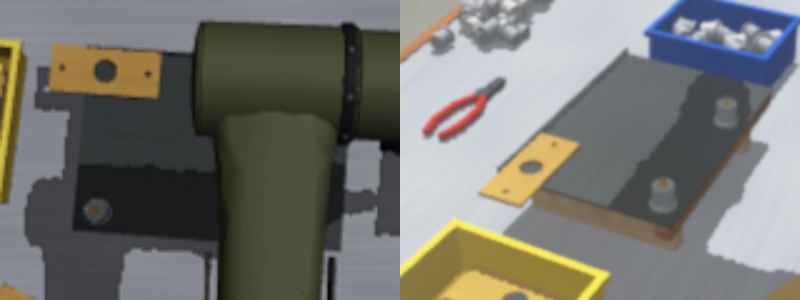

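The top view puts the plate's back edge at x' = 116 and its yaw at 0.1°, with about 45 mm overhanging. Both cylinders are standing, and the arm is clear of everything. Handing in.

```bash
python3 -c "
from bench import env
print(env.finish_job())"
```

```text
the job is handed in; nothing more can be done
None
```

The brass plate now lies flat along the lip, with about a third of its length sticking out over the yellow-crate end. I handed the job in at about 24 s of the 51 s allowed. I pushed the plate back to the lip with the open fingertips, slid it along from its far end, and pressed the front edge once more to seat it. It was never pinched or lifted. The highest wrist force I read was about 13 N, against the 35 N limit on the plate.

**Last checks:**
- **Position:** the top camera puts the back edge at 116 mm, where the lip's inner face should be. The overhang is about 45 mm, against an ideal 46.7 mm.
- **Straightness:** the top and wrist cameras both read about 0.1° of skew. The side camera disagreed at about 0.9°, the same as before the final press. I trusted the other two because the plate had been pressed against the lip.
- **Wrist camera offset:** it put the back edge 2–3 mm short of the lip. I took this as calibration error, because the fingers stopped at the same place in both presses.
- **Cylinders:** the left one (`cylinder_a`) is within about 0.2 mm of where it started. The arm hid the right one (`cylinder_b`) from the top camera, so I only saw it standing in the side view and did not remeasure it.

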